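Slide the drip tray home under the bottle rest of a filler

ROBOT

A 6-joint arm with a two-finger parallel gripper is mounted at the origin on the work surface. World frame = base frame: x ahead of the robot, y to its left, z up, the work surface at z = 0. Lengths are in mm, angles in rad, forces in N, time in s.
With the tool pointing down it reaches from about 275 to 750 mm from the base axis. Payload 10.2 kg.
Tool frame: the origin (TCP) lies midway between the tips of the shut fingers; the grasp point (between the pads) lies 19 mm behind it; z points along the fingers, y is the line along which they close (so a half turn about z gives the same grasp; the last joint's range is limited). The gripper opens to 85 mm and grips with 20 to 120 N. Pads are 22 mm wide; open, the fingers measure 114 mm over their backs; the gripper's body (76 mm by 85 mm) begins 54 mm behind the grasp point. The pads swing forward as they close: fully open they stand 13 mm farther back than shut.
Start: joints at [1.124, 0.313, 1.498, -0, 1.331, -0.223], TCP at [116.529, 511.91, 231.294] pointing down, gripper open.
Joint ranges: [-2.94, 2.94], [-0.97, 2.17], [0.19, 2.56], [-1.23, 4.37], [0.02, 3.11], [-2.88, 2.88]. Speed limits (rad/s): [2.39, 2.39, 3.01, 3.14, 3.14, 3.14].

INTERFACE

Orientations are given as a unit quaternion [w, x, y, z].
In Python, from rig import ctrl gives the robot as it stands.
- The arm moves only by the tool send_rows, never from a script. Its argument "targets" is a list of rows, each a list of 7 numbers: the closure, from -1 (fully open) to 1 (shut), so that 0 is half open, then the shift along the tool's x, y, z in m, then the turn, a rotation vector about the tool's x, y, z in rad. In form: [[claw, dx, dy, dz, ax, ay, az], ...]. A call has exactly 10 rows; each row shifts and turns the commanded pose from where the row before left it, along the tool's axes as they then stand; what a row does not reach is not made up. A row lasts 1/8 s, in which the tool goes at most 62.5 mm and 10.7 degrees, less where a joint would pass 70% of its speed; a pose out of reach is approached as far as the arm can. A call with a gripper value outside its range is refused whole. The fingers move at their own pace and stop on an object; "squeeze" is the grip in N (left out, the last holds). Time passes only in rows, so rows that do not move let the fingers close, or fill a call up. It gives the time, the measured TCP pose, the force, the opening and the grip force at its end, in the units of the state.
- ctrl.sense(): the state, without advancing time (a new reading comes with each control period).
- ctrl.capture(name): name is "scene" or "top"; returns a dict with "img" (400x640x3 uint8, red, green, blue), "camera_matrix" (3x3 intrinsics, pixels), "k1" (the pictures are not rectified: a ray, as slopes to the right and down, at radius r is drawn at 1 + k1 r^2 times it, then the intrinsics apply), "R" (3x3) and "t" (3): a world point X has camera coordinates R X + t. Camera axes: x right, y down, z forward; pixel columns grow to the right and rows downward; lengths in mm; the calibration is good to about 2 mm. A picture is of the moment at which its call begins. There is no depth.
- ctrl.finish_job(): hands the job in; it is judged then, once.
Trained networks look in a picture, given as the dict that the camera call returned (one of the last four; its "shot" number tells which), for a name from the list of things; names that differ only in an ending like _2 or _b are one class to them, and where a whole thing is asked for, a point or a joint stands for the part that bears it (a point fixed in the world has none). Each returns a list of dicts, best first, with "score" (0 to 1); they miss things now and then, are a little off and sometimes report something else, mostly with a low value. They report only what shows in the picture. A call takes as long as a camera call.
- ctrl.boxes_of(query, picture): "extent" ([left, top, width, height] in pixels, round what is visible of it).
- ctrl.landmark_of(query, picture): "point" ([column, row] in pixels: a listed point, or the origin of a listed thing).
The state is a dict: "time_s": time; "joints": joint angles; "dq": joint speeds; "tau": joint torques, N m; "eef_pos": TCP position; "ee_rot": TCP orientation; "force": force on the tool from outside, world axes, zero at the start; "wrist_torque": the same for the moment, N m; "grip_width": opening from 0.0 (shut) to 1.0 (fully open); "grip_force": force on a finger pad.
Only numpy, scipy, OpenCV 4.12 (cv2) and the standard library are available. Lean on these libraries where they do the work, as an engineer would, in place of code of your own. Each camera call takes 0.05 s, during which the arm holds its last target. There are 200 camera calls.

TASK

The drip tray of the bottle filler has been left out on the counter in front of the machine. Using only the fingertips or the outside of the fingers, gently push it flat along the counter, without pinching, lifting or tipping it, squarely in under the low bottle rest until its front plate is fully home against the machine. Leave the bottles on the rest and everything else on the counter standing where they are.

Things in the scene. Friction and masses are not known exactly. Their poses are not given: they have to be found in the camera images.
- filler: Stainless three-spout bottle filler, fixed. Origin: on the counter, middle of the mouth of its drip-tray bay; x points into the bay (push-in direction), y sideways, z up. Two base runners, 12 mm wide, 28 mm high, inner faces at y = -95 and +95 mm, run back 270 mm from x = 0. The bay floor is the bare counter. Uprights from x = 150 mm back.
- rest_edge (a point): Middle of the lower front edge of the bottle rest that roofs the bay: on the filler at x = 0, y = 0, 28 mm above the counter. The rest is a level sheet from x = 0 to 150 mm across both runners, top at 32 mm, with a front lip to 38 mm.
- middle_spout (a point): Lower tip of the middle one of three spouts hanging over the rest: on the filler at x = 85 mm, y = 0, 222 mm up; the others at y = -60 and +60 mm. Their tubes come from the tank behind: x = 125 to 285 mm, 235 to 361 mm up, y within 115 mm.
- tray: Loose open stainless pan, 0.35 to 0.7 kg: 110 mm along its x, 176 mm along y, 22 mm high, walls 4 mm, floor 3 mm, the two +x corners cut by 12 mm. Origin: centre of its underside. Its +x side enters the bay first, with 7 mm to spare each side and 6 mm headroom. It starts before the bay, off to one side by up to 45 mm, askew by up to 0.45 rad, and slides under a push of 1 to 5 N.
- front_plate (a point): Middle of the outer face of the tray's front plate, on the tray at x = -59, y = 0, z = 16 mm. The plate is 4 mm thick, 212 mm wide, 32 mm high, wider than the bay: it stops against the runners' front ends. Fully home, tray and filler axes are parallel and the tray's origin is 55 mm inside the mouth, at the filler's y = 0.
- bottle_a: Open amber glass bottle, 52 mm across and 180 mm tall, standing loose on the bottle rest under the spout on the filler's -y side. Origin: centre of its underside.
- bottle_b: The same, under the spout on the filler's +y side.
- corked_bottle: Corked amber glass bottle, 52 mm across, 210 mm tall, standing on the counter beyond the tray. Origin: centre of its underside.
- jar: Amber glass jar with brass lid, 72 mm across, 100 mm tall, on the counter beside the filler on its +y side. Origin: centre of its underside.
- mug: Copper mug, 80 mm across, 85 mm tall, on the counter beside the filler on its -y side. Origin: centre of its underside.
- jigger: Small steel double-cone spirit measure, 46 mm across, 85 mm tall, on the counter to the robot's left of the tray. Origin: centre of its underside.
- funnel: Aluminium funnel standing mouth down, 110 mm across, 110 mm tall, on the counter to the robot's left, farther out. Origin: centre of its underside.

How it is judged (in metres and radians):
On the way:
1. the tray's leading edge has entered the bay under the bottle rest, flat on the counter (at least 15 mm in) (x of tray in the frame of filler above -0.04 m and y of tray in the frame of filler between -0.02 and 0.02 m and angle between tray's own z axis and vertical below 0.06 rad), for 0.05 s.
At the end, for the whole second after the job is handed in: The tray is fully home: its front plate within 4 mm of the runner ends, within 9 mm of the bay's centre line sideways, square to the machine within 0.04 rad, flat on the counter and at rest; the bottles and all other loose things upright and within 25 mm of where they stood (x of tray in the frame of filler between 0.051 and 0.059 m and y of tray in the frame of filler between -0.009 and 0.009 m and angle between the x axis of tray and the x axis of filler, either way round below 0.04 rad and height (world z) of tray below 0.004 m and angle between tray's own z axis and vertical below 0.03 rad and linear speed of tray below 0.01 m/s and angle between each of bottle_a, bottle_b, corked_bottle, jar, mug, jigger, funnel's own z axis and vertical below 0.1 rad and distance of each of bottle_a, bottle_b, corked_bottle, jar, mug, jigger, funnel from where it was at the start of the episode below 0.025 m); the robot touches nothing.
It fails at once if the tray is lifted off the counter (more than 10 mm up) or tipped (more than 0.12 rad, about 7 degrees, off level) (height (world z) of tray above 0.01 m or angle between tray's own z axis and vertical above 0.12 rad).
It fails at once if the fingers pinch or ram the tray (more than 35 N on it) (contact force between the fingers and tray above 35 N).
It fails at once if a bottle on the rest is knocked over or shifted by more than 25 mm (angle between any of bottle_a, bottle_b's own z axis and vertical above 0.3 rad or distance of any of bottle_a, bottle_b from where it was at the start of the episode above 0.025 m).
It fails at once if the jar or the mug beside the filler is knocked over or shifted by more than 25 mm (angle between any of jar, mug's own z axis and vertical above 0.3 rad or distance of any of jar, mug from where it was at the start of the episode above 0.025 m).
It fails at once if the corked bottle, the jigger or the funnel is knocked over or shifted by more than 25 mm (angle between any of corked_bottle, jigger, funnel's own z axis and vertical above 0.3 rad or distance of any of corked_bottle, jigger, funnel from where it was at the start of the episode above 0.025 m).
It also fails if it takes over 58 s, if anything falls off the work surface, if the arm or the gripper's body presses on something with over 40 N, if the wrist force passes 120 N, or if a joint passes its speed limit or range.

## Working session

There is one attempt and no reset: what is moved stays moved. The work goes in short steps, Python scripts to look and compute and a tool call to move; the robot and the scene stay as the last step left them, time stands still between calls to the robot, and variables do not carry over. Pictures are saved under pics/ and viewed, at most 10 in all, crops included, and the job is handed in when it is done.

Besides the shell and the picture viewer there is one more tool, called after "Request:" as name(argument=value, ...) on one line, values as JSON. send_rows: Moves the arm, as the interface text tells. Its arguments: {"type":"object","properties":{"targets":{"type":"array"},"squeeze":{"type":"number"}},"required":["targets"]}

```bash
mkdir -p pics; ls
cat > h.py <<'E'
import numpy as np, cv2
from rig import ctrl
def ray(p,px):
    K=p["camera_matrix"];K=np.array(K);x=(px[0]-K[0,2])/K[0,0];y=(px[1]-K[1,2])/K[1,1]
    rd=np.hypot(x,y);r=rd
    for _ in range(20): r=rd/(1+p["k1"]*r*r)
    s=r/rd if rd>0 else 1
    R=np.array(p["R"]);t=np.array(p["t"]).ravel()
    return -R.T@t, R.T@np.array([x*s,y*s,1])
def onz(p,px,z):
    c,d=ray(p,px); return c+d*(z-c[2])/d[2]
def proj(p,X):
    R=np.array(p["R"]);t=np.array(p["t"]).ravel();c=R@np.array(X,float)+t
    x,y=c[0]/c[2],c[1]/c[2];f=1+p["k1"]*(x*x+y*y);K=np.array(p["camera_matrix"])
    return np.array([K[0,0]*x*f+K[0,2],K[1,1]*y*f+K[1,2]])
E
python3 - <<'E'
from h import *
Z=dict(filler=0,rest_edge=28,middle_spout=222,tray=3,front_plate=16,bottle_a=32,corked_bottle=0,jar=0,mug=0,jigger=0,funnel=0)
for n in("top","scene"):
    p=ctrl.capture(n); cv2.imwrite(f"pics/{n}0.png",cv2.cvtColor(p["img"],cv2.COLOR_RGB2BGR))
    print(n,onz(p,(320,200),0).round(),ray(p,(320,200))[0].round())
    for q,z in Z.items():
        for r in ctrl.landmark_of(q,p)[:3]:
            if r["score"]>.3: print(q,round(r["score"],2),np.round(r["point"]),onz(p,r["point"],z).round())
print(ctrl.sense())
E
```

```text
pics
top [540.  80.   0.] [ 478.   63. 1140.]
filler 0.89 [381. 194.] [553. -95.   0.]
rest_edge 0.94 [381. 195.] [549. -91.  28.]
middle_spout 0.97 [426. 182.] [ 565. -171.  222.]
tray 0.89 [324. 190.] [569.  68.   3.]
front_plate 0.96 [303. 193.] [559. 127.  16.]
bottle_a 0.8 [417. 206.] [ 515. -192.   32.]
bottle_a 0.76 [408. 166.] [ 629. -170.   32.]
corked_bottle 0.92 [256. 123.] [770. 263.   0.]
corked_bottle 0.55 [418. 210.] [ 507. -200.    0.]
jar 0.73 [417. 126.] [ 749. -208.    0.]
mug 0.93 [454. 251.] [ 386. -302.    0.]
mug 0.45 [429. 180.] [ 591. -237.    0.]
jigger 0.61 [209. 220.] [488. 403.   0.]
funnel 0.82 [194. 151.] [691. 447.   0.]
scene [493.  -9.   0.] [ 916.  621. 1211.]
filler 0.98 [292. 194.] [551. -81.   0.]
rest_edge 0.94 [289. 188.] [558. -88.  28.]
rest_edge 0.73 [259. 182.] [ 622. -163.   28.]
middle_spout 0.59 [270. 132.] [ 556. -167.  222.]
tray 0.97 [317. 224.] [552.  60.   3.]
front_plate 0.94 [329. 239.] [555. 126.  16.]
bottle_a 0.73 [257. 183.] [ 632. -160.   32.]
bottle_a 0.58 [287. 158.] [ 500. -189.   32.]
corked_bottle 0.62 [295. 320.] [769. 
[... 209 characters left out ...]
.    0.]
{'time_s': 1.2, 'joints': array([ 1.12356094e+00,  3.12922750e-01,  1.49768363e+00,  1.58805372e-05,
        1.33103534e+00, -2.23410504e-01]), 'dq': array([ 0.0003016 , -0.00141474,  0.00061057, -0.00092898,  0.00087252,
        0.00013979]), 'tau': array([ 1.18206368e-03, -4.12146807e+01, -2.59916782e+01, -1.52432034e-05,
        1.85266608e-04, -1.50094473e-05]), 'eef_pos': array([116.54479207, 511.90558615, 231.28869674]), 'ee_rot': array([-1.53572911e-05,  1.11680854e-01,  9.93744125e-01, -2.06301947e-05]), 'force': array([-0.19113995, -0.32837775, -0.46421534]), 'wrist_torque': array([ 0.03146942, -0.01323545,  0.00067069]), 'grip_force': 0.0, 'grip_width': 1.0002215538842996}
```

View pics/top0.png

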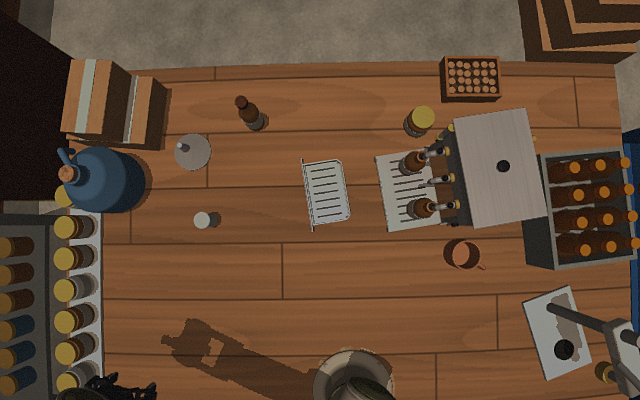

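View pics/scene0.png

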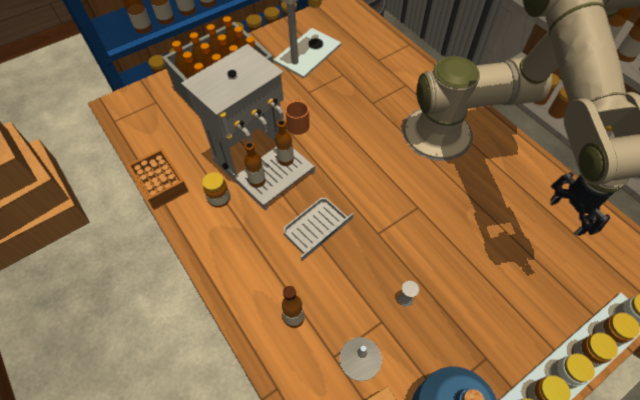

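The top view shows the tray at about (325,192), the filler rest with its front edge at (376,157)-(388,231), and the bay opening towards +y. I'll enlarge that area for accurate axes.

Run:
```python
import cv2
for n,(a,b,c,d) in dict(top=(290,145,450,245),scene=(220,150,380,265)).items():
    i=cv2.imread(f"pics/{n}0.png")[b:d,a:c]; cv2.imwrite(f"pics/{n}0c.png",cv2.resize(i,None,fx=5,fy=5,interpolation=cv2.INTER_CUBIC))
```

```text
(no output)
```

View pics/top0c.png

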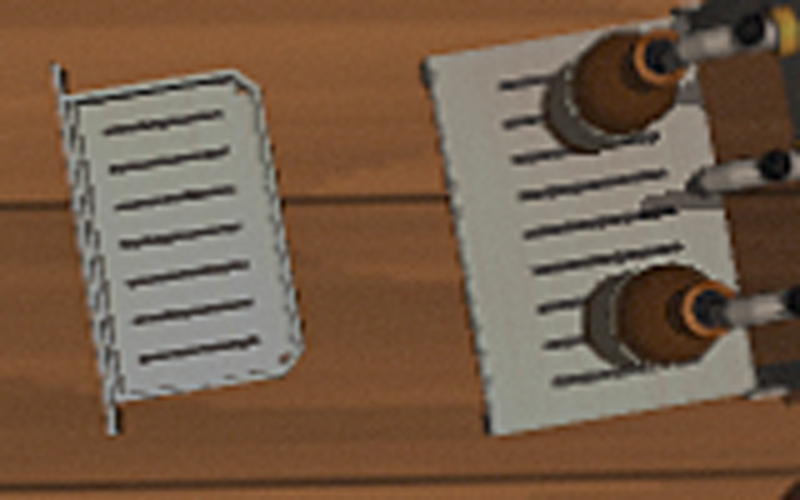

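View pics/scene0c.png

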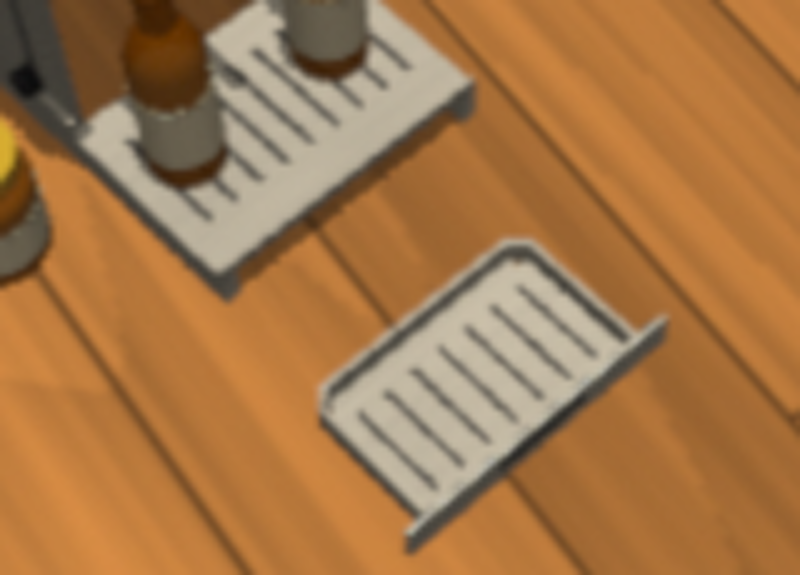

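Top crop: plate top edge runs (55,65)→(112,432) and the rest lip (425,60)→(490,432) in crop pixels. The scene crop shows the plate ends at (408,540) and (662,320), and the lip ends at (220,275) and (472,85).

Run:
```python
from h import *
from scipy.optimize import least_squares
P={n:ctrl.capture(n) for n in("top","scene")}
o=dict(top=(290,145),scene=(220,150))
def px(n,c): return np.array(c)/5+np.array(o[n])-.4
# local points: filler lip ends (0,±107,38); tray plate ends (-61..,±106,32)
obs=dict(filler=[("top",(425,60),(0,107,38)),("top",(490,432),(0,-107,38)),("scene",(220,272),(0,107,38)),("scene",(472,84),(0,-107,38))],
 tray=[("top",(55,65),(-59,106,32)),("top",(112,432),(-59,-106,32)),("scene",(408,533),(-59,106,32)),("scene",(664,318),(-59,-106,32)),
 ("top",(235,70),(43,88,22)),("top",(262,92),(55,76,22)),("top",(300,350),(55,-76,22)),("top",(285,377),(43,-88,22)),("scene",(322,390),(55,76,22)),("scene",(530,240),(55,-76,22))])
F={}
for k,O in obs.items():
    def f(v):
        c,s=np.cos(v[2]),np.sin(v[2])
        return np.concatenate([proj(P[n],(v[0]+c*l[0]-s*l[1],v[1]+s*l[0]+c*l[1],l[2]))-px(n,q) for n,q,l in O])
    r=least_squares(f,[550,0,-1.5],x_scale=[10,10,.1]);F[k]=r.x;print(k,r.x.round(3),r.fun.reshape(-1,2).round(1).tolist())
a=F["filler"];t=F["tray"];c,s=np.cos(a[2]),np.sin(a[2]);d=t-a
print("tray in filler",c*d[0]+s*d[1],-s*d[0]+c*d[1],d[2])
```

```text
filler [552.292 -91.213  -1.428] [[0.1, -0.7], [0.2, 0.7], [-0.4, 0.8], [0.6, -0.5]]
tray [561.361  61.092  -1.445] [[-0.4, -0.2], [-1.1, 1.2], [-0.3, 0.4], [1.3, 0.4], [0.3, 0.4], [-0.3, -0.5], [0.1, 1.1], [-0.5, 0.5], [-0.2, -1.2], [-4.4, 0.0]]
tray in filler -149.4784009295489 30.580389369231767 -0.016502926839781384
```

Request:
send_rows(targets=[[0,0,0,0,0,0,-0.183],[0,0,0,0,0,0,-0.183],[0,-0.04,-0.04,0,0,0,0],[0,-0.04,-0.04,0,0,0,0],[0,-0.04,-0.04,0,0,0,0],[0,-0.04,-0.04,0,0,0,0],[0,-0.04,-0.04,0,0,0,0],[0,-0.04,-0.04,0,0,0,0],[0,-0.04,-0.04,0,0,0,0],[0,-0.04,-0.04,0,0,0,0]], squeeze=20)

```text
time_s: 2.55
eef_pos: [480.0, 239.1, 231.4]
ee_rot: [0.0, -0.071, 0.997, 0.0]
force: [-0.2, 1.1, 0.4]
grip_width: 0.506
grip_force: 0.0
```

Request:
send_rows(targets=[[0,-0.034,-0.037,0,0,0,0],[0,-0.034,-0.037,0,0,0,0],[0,-0.034,-0.037,0,0,0,0],[0,-0.034,-0.037,0,0,0,0],[0,-0.034,-0.037,0,0,0,0],[0,0,0,0.03,0,0,0],[0,0,0,0.03,0,0,0],[0,0,0,0.03,0,0,0],[0,0,0,0.03,0,0,0],[0,0,0,0.03,0,0,0]])

```text
time_s: 3.8
eef_pos: [673.1, 81.5, 80.2]
ee_rot: [-0.0, -0.071, 0.997, 0.0]
force: [0.2, -0.5, 0.8]
grip_width: 0.498
grip_force: 0.0
```

Request:
send_rows(targets=[[0,0,0,0.02,0,0,0],[0,0,0,0.02,0,0,0],[0,0,0,0.015,0,0,0],[0,0,0,0.01,0,0,0],[0,0,0,0.006,0,0,0],[0,0,0,0.004,0,0,0],[0,0,0,0,0,0,0],[0,0,0,0,0,0,0],[0,0,0,0,0,0,0],[0,0,0,0,0,0,0]])

```text
time_s: 5.05
eef_pos: [673.2, 81.4, 6.5]
ee_rot: [0.0, -0.071, 0.997, -0.0]
force: [0.7, -0.3, 1.8]
grip_width: 0.501
grip_force: 0.0
```

Run:
```python
from h import *
p=ctrl.capture("scene"); i=cv2.cvtColor(p["img"],cv2.COLOR_RGB2BGR)[150:300,200:400]
cv2.imwrite("pics/s1.png",cv2.resize(i,None,fx=4,fy=4,interpolation=cv2.INTER_CUBIC))
```

```text
(no output)
```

View pics/s1.png

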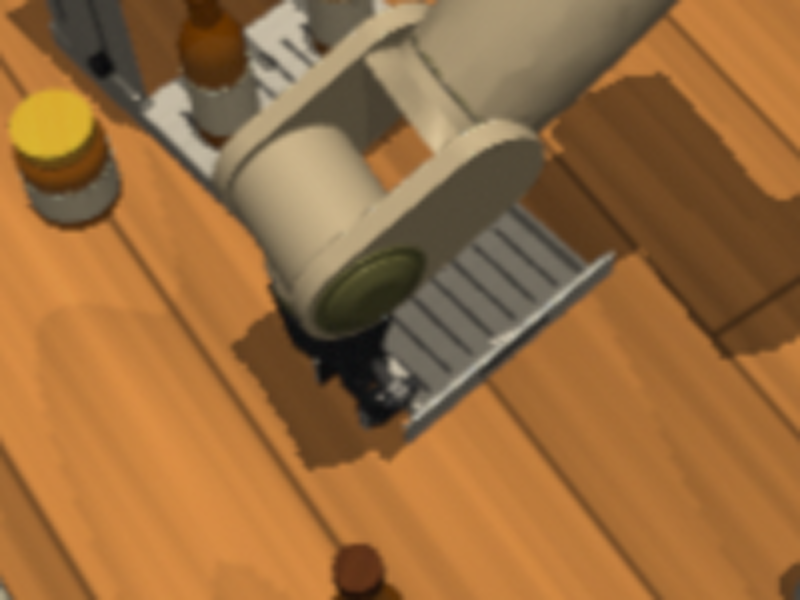

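Request:
send_rows(targets=[[0,0,-0.005,0,0,0,0],[0,0.004,0,0,0,0,0],[0,0.004,0,0,0,0,0],[0,0.004,0,0,0,0,0],[0,0.004,0,0,0,0,0],[0,0.003,0,0,0,0,0],[0,0.003,0,0,0,0,0],[0,0.003,0,0,0,0,0],[0,0,0,0,0,0,0],[0,0,0,0,0,0,0]])

```text
time_s: 6.35
eef_pos: [648.9, 73.0, 6.2]
ee_rot: [-0.0, -0.071, 0.997, 0.0]
force: [0.2, 0.6, -0.5]
grip_width: 0.501
grip_force: 0.0
```

Request:
send_rows(targets=[[0,0.004,0,0,0,0,0],[0,0.004,0,0,0,0,0],[0,0.003,0,0,0,0,0],[0,0.003,0,0,0,0,0],[0,0.003,0,0,0,0,0],[0,0,0,0,0,0,0],[0,0,0,0,0,0,0],[0,0,0,0,0,0,0],[0,0,0,0,0,0,0],[0,0,0,0,0,0,0]])

```text
time_s: 7.6
eef_pos: [632.3, 70.6, 6.3]
ee_rot: [-0.0, -0.071, 0.997, -0.0]
force: [-0.5, 0.6, 0.5]
grip_width: 0.5
grip_force: 0.0
```

Request:
send_rows(targets=[[0,-0.01,0,0,0,0,0],[0,-0.02,0,0,0,0,0],[0,-0.01,0,0,0,0,0],[0,0,0,-0.03,0,0,0],[0,0,0,-0.04,0,0,0],[0,0,0,-0.04,0,0,0],[0,0.035,0.05,0,0,0,0],[0,0.035,0.05,0,0,0,0],[0,0.035,0.03,0,0,0,0],[0,0.037,0.03,0,0,0,0]])

```text
time_s: 8.85
eef_pos: [507.9, 215.6, 116.5]
ee_rot: [0.0, -0.071, 0.997, 0.0]
force: [0.3, 0.9, -0.3]
grip_width: 0.502
grip_force: 0.0
```

Request:
send_rows(targets=[[0,0,0,0,0,0,0.17],[0,0,0,0,0,0,0.17],[0,0,0,0,0,0,0.17],[0,0,0,0,0,0,0.17],[0,0,0,0,0,0,0.17],[0,0,0,0,0,0,0.17],[0,0,0,0,0,0,0.17],[0,0,0,0,0,0,0.17],[0,0,0,0,0,0,0.17],[0,0,0,0,0,0,0.04]])

```text
time_s: 10.1
eef_pos: [509.3, 214.7, 116.5]
ee_rot: [0.0, 0.656, 0.755, 0.0]
force: [-0.1, 0.2, 0.2]
grip_width: 0.497
grip_force: 0.0
```

Run:
```python
from h import *
im=[]
for n,(x,y) in dict(top=(290,145),scene=(220,140)).items():
    p=ctrl.capture(n); i=cv2.cvtColor(p["img"],cv2.COLOR_RGB2BGR)[y:y+110,x:x+160]
    cv2.imwrite(f"pics/{n}2.png",cv2.resize(i,None,fx=5,fy=5,interpolation=cv2.INTER_CUBIC))
    for q,z in dict(tray=3,front_plate=16).items():
        for r in ctrl.landmark_of(q,p)[:1]: print(n,q,r["score"],np.round(r["point"],1),onz(p,r["point"],z).round())
```

```text
top tray 0.95 [326.3 201.4] [535.  62.   3.]
top front_plate 0.74 [304.5 201.9] [534. 124.  16.]
scene tray 0.64 [323.9 219.9] [526.  59.   3.]
scene front_plate 0.96 [334.  234.6] [535. 124.  16.]
```

View pics/top2.png

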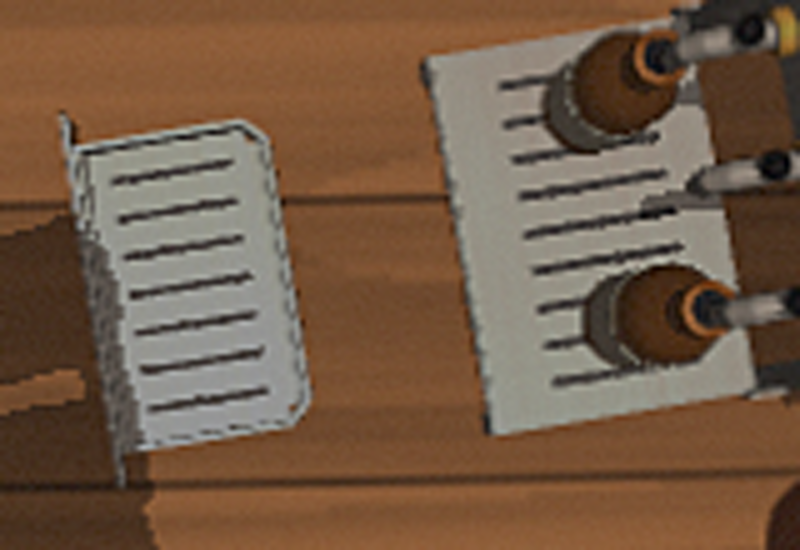

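View pics/scene2.png

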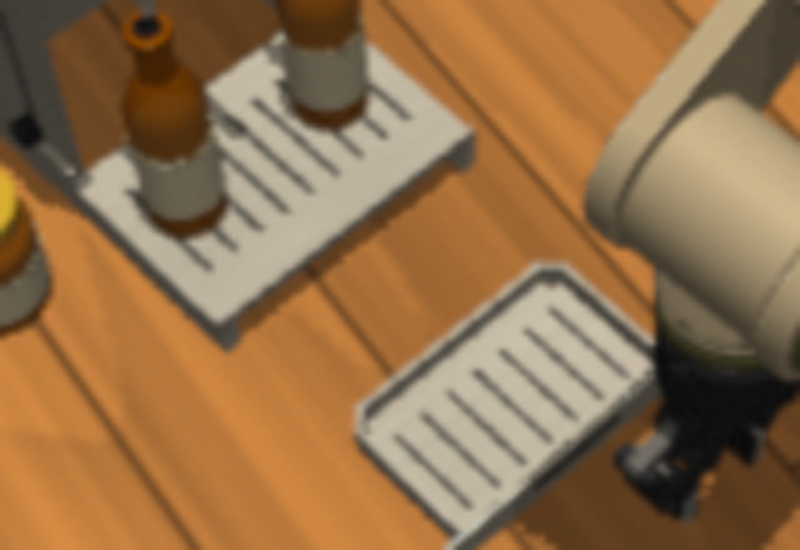

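Top crop: plate ends (65,115) and (122,485), leading corners (270,142) and (308,405). The tray slid sideways, stayed about square, and bottles are untouched. I'll fit the pose.

```bash
cat > fit.py <<'E'
from h import *
from scipy.optimize import least_squares
FIL=np.array([552.292,-91.213,-1.428])
def fit(P,O):
    def f(v):
        c,s=np.cos(v[2]),np.sin(v[2])
        return np.concatenate([proj(P[n],(v[0]+c*l[0]-s*l[1],v[1]+s*l[0]+c*l[1],l[2]))-q for n,q,l in O])
    r=least_squares(f,[550,0,-1.5],x_scale=[10,10,.1],loss="soft_l1");t=r.x;print(t.round(3),r.fun.reshape(-1,2).round(1).tolist())
    d=t-FIL;c,s=np.cos(FIL[2]),np.sin(FIL[2])
    print("tray in filler",(c*d[0]+s*d[1]).round(1),(-s*d[0]+c*d[1]).round(1),d[2].round(4))
E
python3 - <<'E'
from fit import *
P={n:ctrl.capture(n) for n in("top","scene")}
o=dict(top=(290,145),scene=(220,140))
O=[(n,np.array(c)/5+o[n]-.4,l) for n,c,l in [("top",(65,115),(-59,106,32)),("top",(122,485),(-59,-106,32)),("top",(243,120),(43,88,22)),("top",(270,142),(55,76,22)),("top",(308,405),(55,-76,22)),("top",(295,430),(43,-88,22)),("scene",(358,410),(55,76,22)),("scene",(455,543),(-59,106,32))]]
fit(P,O)
E
```

```text
[532.37   55.829  -1.431] [[-0.9, 0.3], [-0.5, 1.3], [0.3, 0.3], [-0.2, -0.6], [0.9, 0.1], [0.0, -0.0], [-0.2, -0.9], [-1.8, 1.9]]
tray in filler -148.4 1.2 -0.0025
```

Request:
send_rows(targets=[[0,0,0,0.03,0,0,0],[0,0,0,0.03,0,0,0],[0,0,0,0.03,0,0,0],[0,0,0,0.012,0,0,0],[0,0,0,0.006,0,0,0],[0,-0.02,0,0,0,0,0],[0,-0.02,0,0,0,0,0],[0,-0.02,0,0,0,0,0],[0,-0.01,0,0,0,0,0],[0,0,0,0,0,0,0]])

```text
time_s: 11.75
eef_pos: [519.0, 144.4, 8.8]
ee_rot: [0.0, 0.655, 0.755, 0.0]
force: [-1.0, 0.6, -0.9]
grip_width: 0.504
grip_force: 0.0
```

Request:
send_rows(targets=[[0,-0.006,0,0,0,0,0],[0,-0.006,0,0,0,0,0],[0,-0.006,0,0,0,0,0],[0,-0.006,0,0,0,0,0],[0,-0.006,0,0,0,0,0],[0,-0.006,0,0,0,0,0],[0,-0.006,0,0,0,0,0],[0,-0.006,0,0,0,0,0],[0,-0.006,0,0,0,0,0],[0,-0.006,0,0,0,0,0]])

```text
time_s: 13.0
eef_pos: [527.2, 85.4, 8.3]
ee_rot: [-0.0, 0.655, 0.756, -0.0]
force: [-0.3, 1.1, 0.4]
grip_width: 0.502
grip_force: 1.1
```

Request:
send_rows(targets=[[0,-0.006,0,0,0,0,0],[0,-0.006,0,0,0,0,0],[0,-0.006,0,0,0,0,0],[0,-0.006,0,0,0,0,0],[0,-0.006,0,0,0,0,0],[0,-0.006,0,0,0,0,0],[0,-0.004,0,0,0,0,0],[0,0,0,0,0,0,0],[0,0,0,0,0,0,0],[0,0,0,0,0,0,0]])

```text
time_s: 14.25
eef_pos: [532.9, 46.3, 8.3]
ee_rot: [0.0, 0.655, 0.756, 0.0]
force: [-0.2, 0.9, -0.3]
grip_width: 0.498
grip_force: 0.0
```

Run:
```python
from h import *
c=[]
for n,(x,y) in dict(top=(320,150),scene=(230,145)).items():
    p=ctrl.capture(n); i=cv2.cvtColor(p["img"],cv2.COLOR_RGB2BGR)[y:y+100,x:x+133]
    c.append(cv2.resize(i,None,fx=3,fy=6,interpolation=cv2.INTER_CUBIC))
    print(n,[(q,[(round(r["score"],2),onz(p,r["point"],z).round()) for r in ctrl.landmark_of(q,p)[:1]]) for q,z in (("tray",3),("front_plate",16))])
cv2.imwrite("pics/c3.png",np.hstack(c))
```

```text
top [('tray', [(0.76, array([542., -18.,   3.]))]), ('front_plate', [(0.44, array([543., -19.,  16.]))])]
scene [('tray', [(0.56, array([540., -19.,   3.]))]), ('front_plate', [(0.98, array([533.,  44.,  16.]))])]
```

View pics/c3.png

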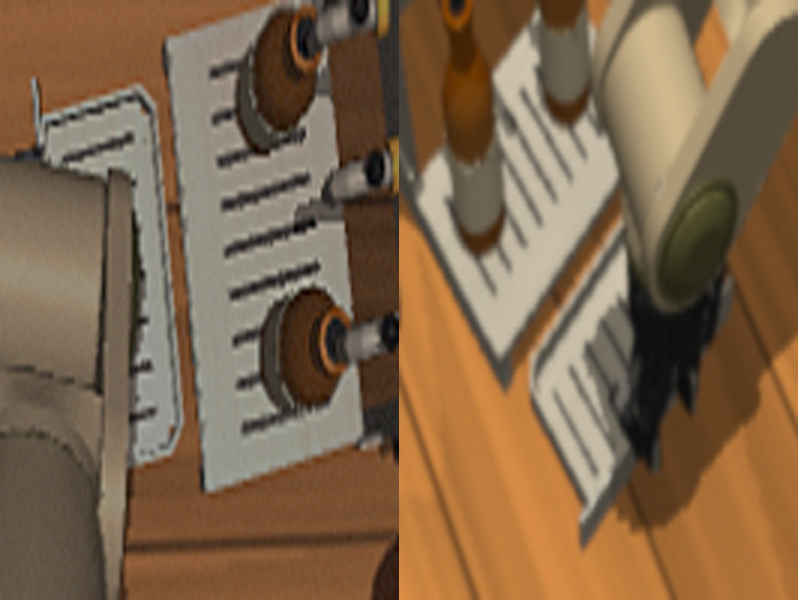

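Tray is just before the mouth and parallel to it; leading corners in the top half at (155,108) and (182,425). Quick fit for the lateral offset.

Run:
```python
from fit import *
P={n:ctrl.capture(n) for n in("top","scene")}
O=[("top",np.array([320+a/3-.33,150+b/6-.4]),l) for (a,b),l in [((35,80),(-59,106,32)),((138,87),(43,88,22)),((155,108),(55,76,22)),((182,425),(55,-76,22)),((170,455),(43,-88,22))]]
O+=[("scene",np.array([230+(a-399)/3-.33,145+b/6-.4]),l) for (a,b),l in [((583,530),(-59,106,32)),((532,365),(55,76,22))]]
fit(P,O)
G=[("top",np.array([320+a/3-.33,150+b/6-.4]),l) for (a,b),l in [((165,45),(0,107,38)),((205,490),(0,-107,38))]]
fit(P,G)
```

```text
[544.808 -22.835  -1.428] [[-1.8, 0.1], [0.4, -0.1], [-0.4, -0.1], [-0.2, 0.2], [0.3, 0.1], [-0.5, -0.2], [-0.2, -0.6]]
tray in filler -68.7 2.3 0.0005
[551.266 -91.383  -1.423] [[-0.1, -0.8], [0.1, 0.8]]
tray in filler 0.0 -1.0 0.0051
```

Request:
send_rows(targets=[[0,-0.006,-0.0003,0,0,0,0],[0,-0.006,-0.0003,0,0,0,0],[0,-0.006,-0.0003,0,0,0,0],[0,-0.006,-0.0003,0,0,0,0],[0,-0.006,-0.0003,0,0,0,0],[0,-0.006,-0.0003,0,0,0,0],[0,-0.006,0,0,0,0,0],[0,-0.006,0,0,0,0,0],[0,-0.006,0,0,0,0,0],[0,-0.006,0,0,0,0,0]])

```text
time_s: 15.9
eef_pos: [539.7, -13.8, 8.3]
ee_rot: [-0.0, 0.655, 0.756, -0.0]
force: [0.2, 2.5, 0.1]
grip_width: 0.499
grip_force: 1.2
```

Request:
send_rows(targets=[[0,-0.006,0,0,0,0,0],[0,-0.006,0,0,0,0,0],[0,-0.006,0,0,0,0,0],[0,-0.006,0,0,0,0,0],[0,-0.006,0,0,0,0,0],[0,-0.006,0,0,0,0,0],[0,-0.006,0,0,0,0,0],[0,-0.006,0,0,0,0,0],[0,-0.004,0,0,0,0,0],[0,0,0,0,0,0,0]])

```text
time_s: 17.15
eef_pos: [547.2, -65.4, 8.4]
ee_rot: [0.0, 0.655, 0.756, -0.0]
force: [-0.5, -0.1, -0.5]
grip_width: 0.5
grip_force: 0.0
```

Request:
send_rows(targets=[[0,-0.001,0,0,0,0,0],[0,-0.001,0,0,0,0,0],[0,-0.001,0,0,0,0,0],[0,-0.001,0,0,0,0,0],[0,-0.001,0,0,0,0,0],[0,-0.001,0,0,0,0,0],[0,-0.001,0,0,0,0,0],[0,-0.001,0,0,0,0,0],[0,-0.001,0,0,0,0,0],[0,-0.001,0,0,0,0,0]])

```text
time_s: 18.4
eef_pos: [548.5, -74.8, 8.3]
ee_rot: [0.0, 0.655, 0.756, 0.0]
force: [-0.8, 4.6, 2.3]
grip_width: 0.498
grip_force: 2.2
```

Request:
send_rows(targets=[[0,-0.0005,0,0,0,0,0],[0,-0.0005,0,0,0,0,0],[0,-0.0005,0,0,0,0,0],[0,0,0,0,0,0,0],[0,0,0,0,0,0,0],[0,0,0,0,0,0,0],[0,0,0,0,0,0,0],[0,0,0,0,0,0,0],[0,0,0,0,0,0,0],[0,0,0,0,0,0,0]])

```text
time_s: 19.65
eef_pos: [548.7, -76.3, 8.3]
ee_rot: [0.0, 0.655, 0.756, 0.0]
force: [-1.5, 4.4, 3.4]
grip_width: 0.504
grip_force: 2.5
```

Request:
send_rows(targets=[[0,-0.0005,0,0,0,0,0],[0,-0.0005,0,0,0,0,0],[0,-0.0005,0,0,0,0,0],[0,0,0,0,0,0,0],[0,0,0,0,0,0,0],[0,0,0,0,0,0,0],[0,0,0,0,0,0,0],[0,0,0,0,0,0,0],[0,0,0,0,0,0,0],[0,0,0,0,0,0,0]])

```text
time_s: 20.9
eef_pos: [548.7, -76.5, 8.3]
ee_rot: [-0.001, 0.655, 0.756, 0.0]
force: [-1.6, 11.9, 6.0]
grip_width: 0.504
grip_force: 6.0
```

Progress stopped at the expected place and the force rose to 12 N, so the plate is home. I'll back off and check.

Request:
send_rows(targets=[[0,0.003,0,0,0,0,0],[0,0.007,0,0,0,0,0],[0,0.03,0,0,0,0,0],[0,0.04,0,0,0,0,0],[0,0.04,0,0,0,0,0],[0,0.04,0,0,0,0,0],[0,0,0,-0.04,0,0,0],[0,0,0,-0.04,0,0,0],[0,0,0,-0.04,0,0,0],[0,0,0,0,0,0,0]])

```text
time_s: 22.15
eef_pos: [527.5, 80.5, 130.9]
ee_rot: [0.002, 0.655, 0.756, 0.002]
force: [0.6, 0.5, -1.0]
grip_width: 0.498
grip_force: 0.0
```

Run:
```python
from h import *
c=[]
for n,(x,y) in dict(top=(350,145),scene=(220,145)).items():
    p=ctrl.capture(n); i=cv2.cvtColor(p["img"],cv2.COLOR_RGB2BGR)[y:y+100,x:x+80]
    c.append(cv2.resize(i,None,fx=5,fy=5,interpolation=cv2.INTER_CUBIC))
    print(n,[(q,[(round(r["score"],2),onz(p,r["point"],z).round()) for r in ctrl.landmark_of(q,p)[:2]]) for q,z in (("front_plate",16),("bottle_a",32),("jar",0),("mug",0),("corked_bottle",0),("jigger",0))])
cv2.imwrite("pics/c4.png",np.hstack(c))
```

```text
top [('front_plate', [(0.76, array([561., -75.,  16.]))]), ('bottle_a', [(0.81, array([ 636., -174.,   32.])), (0.56, array([ 509., -186.,   32.]))]), ('jar', [(0.88, array([ 745., -199.,    0.]))]), ('mug', [(0.93, array([ 382., -309.,    0.]))]), ('corked_bottle', [(0.94, array([771., 270.,   0.]))]), ('jigger', [(0.81, array([482., 398.,   0.]))])]
scene [('front_plate', [(0.89, array([544., -90.,  16.])), (0.74, array([570., -91.,  16.]))]), ('bottle_a', [(0.63, array([ 494., -184.,   32.])), (0.57, array([ 631., -159.,   32.]))]), ('jar', [(0.66, array([ 754., -201.,    0.]))]), ('mug', [(0.9, array([ 379., -321.,    0.])), (0.6, array([766., 260.,   0.]))]), ('corked_bottle', [(0.76, array([763., 261.,   0.]))]), ('jigger', [(0.63, array([474., 396.,   0.]))])]
```

View pics/c4.png

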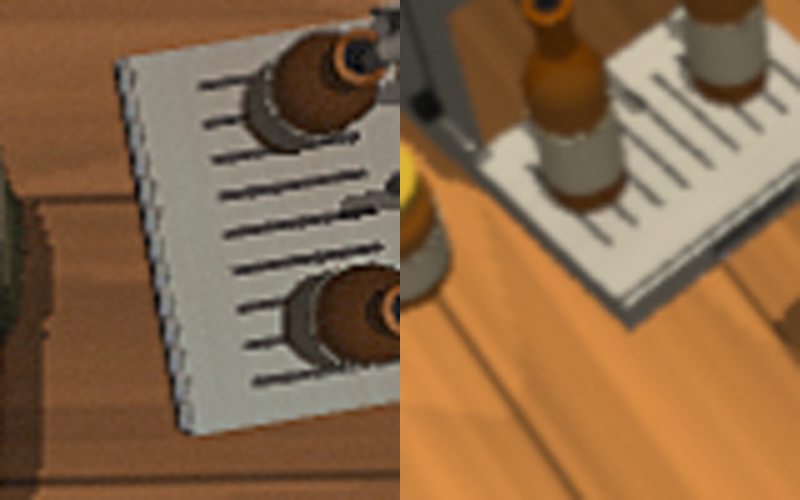

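The plate lies evenly along the lip, from (120,60) to (185,430), and is flush with the rest's ends. The bottles stand where they did, so I'm handing in.

```bash
python3 -c "
from rig import ctrl; print(ctrl.finish_job())"
```

```text
the job is handed in; nothing more can be done
None
```

The drip tray is pushed home flush and square against the filler, the bottles and the other things I checked stand where they were (I didn't re-measure the funnel), and the job is handed in; no verdict was shown.

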